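# Inspect the parts dish under the bench magnifier

### The job

Pick up the flat parts dish with the orange ring on its lid and lift it, level, under the bench magnifier, so that the ringed window is centred under the lens and gently pushes the spring-loaded focusing sleeve up about half of its 14 mm travel (never all the way home); hold it still there for two full seconds. Then bring it down and set it gently, without dropping it, lengthwise on the green mat, lying wholly on it, and let go. Keep the dish upright all the time and leave the blue dish, jar, tub and red can where they are.

Things in the scene. Friction and masses are not known exactly. Their poses are not given: they have to be found in the camera images.
- dish: The dish to inspect: closed flat parts dish, white with grey lid, 180 long (its x) x 56 wide (its y) x 24 mm high, flat sides and lid, 150 to 310 g. Orange ring on the lid near its +x end, orange band round its -x end. Origin: centre of the underside; z up. It lies flat on the bench, its +x (ringed) end pointing away from the robot.
- dish_grip (a point): Where to grip the dish: 55 mm from its centre towards the banded end, mid-height (12 mm above the underside). From here, across the 56 mm width, the gripper stays clear of the magnifier head; from the middle it does not. Fingers well down beside the dish and a firm grip (60 N or more): a weak or shallow one lets the far end droop.
- dish_window (a point): Centre of the orange ring (53 mm across, flush) on top of the dish lid: 55 mm from the dish centre along its +x, 24 mm above its underside.
- stand: Bench magnifier on a grey base plate 200 x 100 x 12 mm. Origin: on the bench exactly under the lens axis, z up; an orange cross on the plate marks it. The plate reaches from 30 mm before it (-x, robot's side) to 170 mm behind it (+x). The head is clamped at a different height each time: the sleeve's lower rim at rest is 165 to 205 mm above the bench, not reported: find it by touch from below.
- stand_column (a point): Foot of the steel column (20 mm diameter, top 337 mm above the bench), 115 mm behind the lens axis, 12 mm above the bench. An arm from it carries the magnifier head over the cross: a black lens ring of 72 mm diameter, from 32 to 58 mm above the sleeve's lower rim, the clear sleeve hanging out beneath it.
- sleeve (a joint): How far the focusing sleeve is pushed up into the lens ring: 0 at rest (down), 0.014 m fully home. Clear tube, 50 mm outer diameter, flat orange lower rim 51 mm across, sliding vertically on the lens axis. Spring loaded: starts to move at about 1.5 N, takes 0.35 N more per mm, about 4 N at half travel; springs back down when freed.
- mat: Green mat fixed flat on the bench, 250 long (its x) x 150 wide (its y) x 3 mm thick. Origin: centre of its underside; z up.
- blue_dish: Bystander: a dish of the same form and size, with blue ring and band. Origin: centre of its underside.
- jar: Bystander: closed jar with yellow cap, 56 mm diameter, 70 mm high, standing. Origin: centre of its underside.
- tub: Bystander: open yellow plastic tub, 90 x 110 x 60 mm. Origin: centre of its underside.
- can: Bystander: closed can with a red label, 50 mm diameter, 85 mm high, standing. Origin: centre of its underside.
Things that resemble listed ones, but are neither listed nor needed, are in the scene too. What is shaped like the dish but purple, turquoise or yellow is not meant.

How it is judged:
On the way:
1. the dish is held level under the magnifier, window centred under the lens, the sleeve pushed up about halfway, still (horizontal distance between dish_window and stand below 0.012 m and height (world z) of dish_window above 0.155 m and value of joint sleeve between 0.0035 and 0.0105 m and angle between dish's own z axis and vertical below 0.1 rad and linear speed of dish below 0.02 m/s), for 1.5 s.
At the end, for the whole second after the job is handed in: The dish lies flat and upright, released and at rest on the green mat (within 36 mm along and 46 mm across of its centre, lengthwise within 0.4 rad, either way round); the sleeve has sprung back down (x of dish in the frame of mat between -0.036 and 0.036 m and y of dish in the frame of mat between -0.046 and 0.046 m and z of dish in the frame of mat below 0.006 m and angle between the x axis of dish and the x axis of mat, either way round below 0.4 rad and angle between dish's own z axis and vertical below 0.05 rad and linear speed of dish below 0.01 m/s and value of joint sleeve below 0.0015 m); the robot touches nothing.
It fails at once if the sleeve is pushed fully home (more than 13 mm) (value of joint sleeve above 0.013 m).
It fails at once if the dish is tipped more than 0.35 rad (angle between dish's own z axis and vertical above 0.35 rad).
It fails at once if the dish is dropped or thrown: out of the fingers and faster than 0.35 m/s (contact force between the fingers and dish below 0.1 N and linear speed of dish above 0.35 m/s).
It fails at once if a bystander is moved more than 25 mm (distance of any of blue_dish, jar, tub, can from where it was at the start of the episode above 0.025 m).
It also fails if it takes over 62 s, if anything falls off the work surface, if the arm or the gripper's body presses on something with over 40 N, if the wrist force passes 120 N, or if a joint passes its speed limit or range.

### The arm

A 7-joint arm with a two-finger parallel gripper is mounted at the origin on the work surface. World frame = base frame: x ahead of the robot, y to its left, z up, the work surface at z = 0. Lengths are in m, angles in rad, forces in N, time in s.
With the tool pointing down it reaches from about 0.4 to 0.9 m from the base axis. Payload 5.5 kg.
Tool frame: the origin (TCP) lies on the centre line of the jaws, within the pads' length; the fingertips stand 22 mm ahead of it and the grasp point (between the pads) lies 3 mm ahead of it; z points along the fingers, y is the line along which they close (so a half turn about z gives the same grasp; the last joint's range is limited). The gripper opens to 92 mm and grips with 3 to 60 N. Pads are 19 mm wide; open, the fingers measure 130 mm over their backs; the gripper's body (75 mm by 190 mm) begins 47 mm behind the grasp point.
Start: joints at [-1.084, 0.501, -0.427, 1.55, 0.221, 1.138, -0.21], TCP at [0.144, 0.634, 0.249] pointing down, gripper open.
Joint ranges: [-2.88, 2.88], [-0.31, 2.03], [-1.54, 1.56], [0.2, 2.42], [-1.41, 4.55], [0.19, 2.02], [-2.57, 2.57]. Speed limits (rad/s): [2.57, 2.57, 3.14, 3.14, 3.14, 3.14, 3.14].

### API

Orientations are given as a unit quaternion [w, x, y, z].
In Python, from station import manip gives the robot as it stands. The module is installed in compiled form; this text tells all that it offers.
- The arm moves only by the tool step_arm, never from a script. Its argument "increments" is a list of rows, each an object of numbers: "jaw": the finger opening in cm, from 0 to 9.18; "tx", "ty", "tz": the shift along the tool's x, y, z in cm; "wx", "wy", "wz": the turn, a rotation vector about the tool's x, y, z in rad. In form: [{"jaw": .., "tx": .., "ty": .., "tz": .., "wx": .., "wy": .., "wz": ..}, ...]. A call has 1 to 20 rows; each row shifts and turns the commanded pose from where the row before left it, along the tool's axes as they then stand; what a row does not reach is not made up. A row lasts 1/8 s, in which the tool goes at most 62.5 mm and 10.7 degrees, less where a joint would pass 70% of its speed; a pose out of reach is approached as far as the arm can. A call is refused whole if a number of a shift passes 6.25 or a number of a turn 0.188, either way. A call with a gripper value outside its range is refused whole. The fingers move at their own pace and stop on an object; "force" is the grip in N (left out, the last holds). Time passes only in rows, so rows that do not move let the fingers close. It gives the time, the measured TCP pose, the force, the opening and the grip force at its end, in the units of the state.
- manip.get_obs(): the state, without advancing time (a new reading comes with each control period).
- manip.get_image(name): name is "side" or "top"; returns a dict with "frame" (384x512x3 uint8, red, green, blue), "depth" (384x512 float32, m along the optical axis (not along the pixel's ray), 0 where there is no reading), "intrinsics" (3x3 intrinsics, pixels), "origin" and "attitude" of the camera in the world. Camera axes: x right, y up, looking along -z (the intrinsics and any distortion apply to the point x, -y, -z); pixel columns grow to the right and rows downward; lengths in m; the calibration is good to about 2 mm. A picture is of the moment at which its call begins.
- manip.job_done(): hands the job in; it is judged then, once.
The state is a dict: "clock": time; "joint_pos": joint angles; "qvel": joint speeds; "effort": joint torques, N m; "tcp_pos": TCP position; "orientation": TCP orientation; "contact_force": force on the tool from outside, world axes, zero at the start; "wrist_torque": the same for the moment, N m; "opening": opening from 0.0 (shut) to 1.0 (fully open); "gripper_force": force on a finger pad.
Only numpy, scipy, OpenCV 4.12 (cv2) and the standard library are available. Lean on these libraries where they do the work, as an engineer would, in place of code of your own. Each camera call takes 0.05 s, during which the arm holds its last target. There are 200 camera calls.

## Working session

There is one attempt and no reset: what is moved stays moved. The work goes in short steps, Python scripts to look and compute and a tool call to move; the robot and the scene stay as the last step left them, time stands still between calls to the robot, and variables do not carry over. Pictures are saved under pics/ and viewed, at most 10 in all, crops included, and the job is handed in when it is done.

Besides the shell and the picture viewer there is one more tool, called after "Request:" as name(argument=value, ...), one argument or row to a line, values as JSON. step_arm: Moves the arm, as the interface text tells. Its arguments: {"type":"object","properties":{"increments":{"type":"array","items":{"type":"object","properties":{"jaw":{"type":"number"},"tx":{"type":"number"},"ty":{"type":"number"},"tz":{"type":"number"},"wx":{"type":"number"},"wy":{"type":"number"},"wz":{"type":"number"}}}},"force":{"type":"number"}},"required":["increments"]}

```bash
mkdir -p pics; cat > h.py <<'E'
import numpy as np, cv2
from station import manip
def grab(n):
    d=manip.get_image(n); np.savez(f'/tmp/{n}.npz',**d); return d
def load(n): return dict(np.load(f'/tmp/{n}.npz'))
def Rm(a):
    a=np.asarray(a,float)
    if a.shape==(3,3): return a
    from scipy.spatial.transform import Rotation as R
    return R.from_quat([a[1],a[2],a[3],a[0]]).as_matrix()
def cloud(d):
    K=d['intrinsics']; h,w=d['depth'].shape; v,u=np.mgrid[:h,:w]; z=d['depth']
    p=np.stack([(u-K[0,2])/K[0,0]*z,-(v-K[1,2])/K[1,1]*z,-z],-1)
    return p@Rm(d['attitude']).T+d['origin']
E
python3 - <<'E'
from h import *
for n in('side','top'):
    d=grab(n); print(n,d.keys(),d['origin'],d['attitude'],d['intrinsics'].tolist()); cv2.imwrite(f'pics/{n}0.png',cv2.resize(d['frame'][...,::-1],(800,600)))
print(manip.get_obs())
E
```

```text
side dict_keys(['frame', 'depth', 'intrinsics', 'origin', 'attitude']) [-0.01947442 -0.61160495  1.05741233] [ 0.88372793  0.34934788 -0.11433421 -0.28966996] [[450.47031530653584, 0.0, 256.26591515101455], [0.0, 450.47031530653584, 187.62026830873504], [0.0, 0.0, 1.0]]
top dict_keys(['frame', 'depth', 'intrinsics', 'origin', 'attitude']) [0.27910026 0.11440086 1.57781708] [ 0.7162366   0.04388095 -0.04622359 -0.69494099] [[413.4858635761279, 0.0, 251.69119970774344], [0.0, 413.4858635761279, 192.09862629426792], [0.0, 0.0, 1.0]]
{'clock': 0.1, 'joint_pos': array([-1.08379483,  0.50173263, -0.42681376,  1.55136501,  0.2207973 ,
        1.13829302, -0.2102778 ]), 'qvel': array([ 0.00021805, -0.00330446, -0.00046013, -0.00398462,  0.00185798,
       -0.00013259, -0.00048293]), 'effort': array([-1.00168650e-02, -5.67883658e+01, -5.83874702e+00, -2.79916459e+01,
       -6.91487733e-02,  2.42192630e-02,  7.28753957e-05]), 'tcp_pos': array([0.14416041, 0.63319588, 0.2477879 ]), 'orientation': array([-1.27229892e-04,  1.11628175e-01,  9.93749661e-01, -8.63216070e-04]), 'contact_force': array([0.14218731, 0.25002804, 0.45130645]), 'wrist_torque': array([ 0.00181943,  0.02460122, -0.00546588]), 'gripper_force': 0.0, 'opening': 0.9957623754127303}
```

View pics/top0.png

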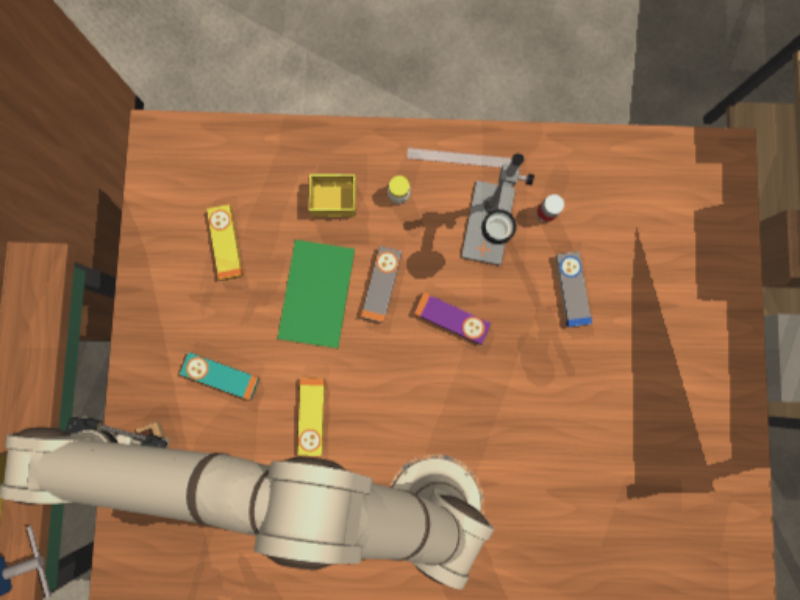

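View pics/side0.png

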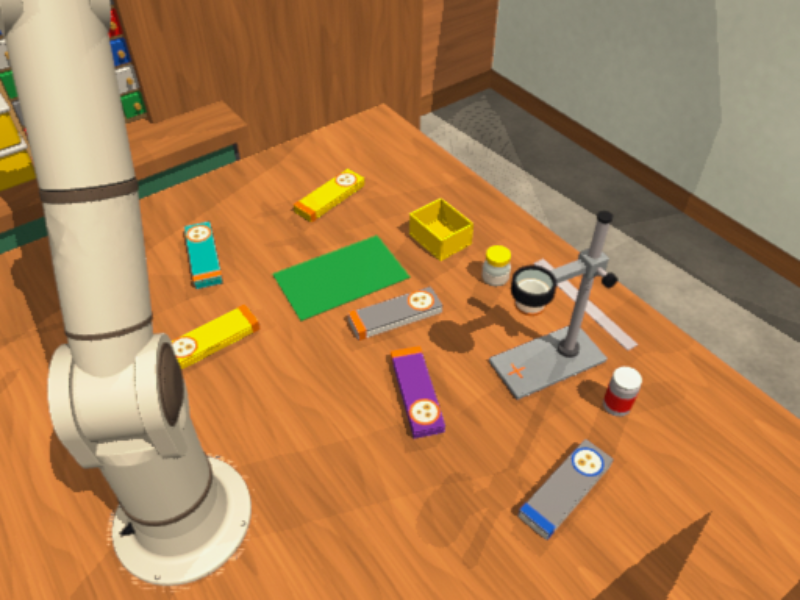

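The dish is the grey one with the orange ring: top view ring (386,262), band (373,317). In the side view the cross is at (516,371), the mat is at left of the dish, and the purple dish lies near the path.

```bash
python3 - <<'E'
from h import *
def rect(n,mask):
    m=mask.astype(np.uint8); k,l,s,c=cv2.connectedComponentsWithStats(m); return l,s,c
for n in('top','side'):
    d=load(n); P=cloud(d); f=d['frame']; hsv=cv2.cvtColor(f,cv2.COLOR_RGB2HSV); H,S,V=[hsv[...,i].astype(int) for i in range(3)]
    def box(name,m,roi,zr):
        x0,y0,x1,y1=[int(a*.64) for a in roi]; q=np.zeros(m.shape,bool); q[y0:y1,x0:x1]=1
        q&=m&(P[...,2]>zr[0])&(P[...,2]<zr[1]); p=P[q]
        if len(p)<5: print(n,name,len(p)); return
        r=cv2.minAreaRect((p[:,:2]*1000).astype(np.float32)); print(n,name,len(p),'c',np.round(r[0],1),'size',np.round(r[1],1),'ang',round(r[2],2),'z',np.round(np.percentile(p[:,2],[5,50,95])*1000,1))
    al=np.ones(H.shape,bool)
    R={'top':dict(dish=(350,235,410,330),mat=(265,230,365,355),plate=(450,160,540,275),ring=(475,200,520,250)),
       'side':dict(dish=(335,280,455,345),mat=(265,230,420,325),plate=(480,310,620,405),ring=(505,255,562,320))}[n]
    box('dish',al,R['dish'],(.017,.035))
    box('dish_ring_or',((H<20)&(S>140)&(V>150)),R['dish'],(.015,.04))
    box('mat',(H>50)&(H<80)&(S>120),R['mat'],(-.01,.02))
    box('plate',(S<60),R['plate'],(.004,.022))
    box('lens',(V<70),R['ring'],(.15,.4)); box('lens_all',al,R['ring'],(.15,.4))
    q=P[int(R['ring'][1]*.64):int(R['ring'][3]*.64),int(R['ring'][0]*.64):int(R['ring'][2]*.64),2]
    print('lens z hist',np.histogram(q*1000,np.arange(100,400,10))[0])
d=load('side');P=cloud(d)
for nm,(u,v) in dict(cross=(516,371),foot=(569,350),dring=(421,300),jar=(498,255),can=(627,378),purple_ring=(424,411),purple_band=(406,353),tub=(441,225)).items(): print(nm,np.round(P[int(v*.64),int(u*.64)]*1000))
d=load('top');P=cloud(d)
for nm,(u,v) in dict(coltop=(517,160),dring=(386,262),cross=(484,250)).items(): print('top',nm,np.round(P[int(v*.64),int(u*.64)]*1000))
s=load('side')['frame'][150:270,290:410]; t=load('top')['frame'][80:180,270:370]
cv2.imwrite('pics/crop1.png',np.hstack([cv2.resize(s,(400,400),interpolation=3),cv2.resize(t,(400,400),interpolation=3)])[...,::-1])
E
```

```text
top dish 687 c [517.5 144.1] size [ 56.3 180.3] ang 77.52 z [20.3 25.5 31.1]
top dish_ring_or 86 c [513.7 143.6] size [ 55.9 169.4] ang 76.56 z [20.  25.4 30.7]
top mat 2384 c [493.7 303.2] size [146.4 245.3] ang 82.87 z [-1.5  4.5 10.2]
top plate 761 c [ 714.9 -108.5] size [274.1 149.6] ang 5.7 z [ 6.4 13.  19.2]
top lens 109 c [ 613.1 -103.5] size [66.  71.5] ang 64.46 z [243.8 251.9 257.9]
top lens_all 440 c [ 621.6 -101.2] size [89.8 71.7] ang 17.51 z [241.1 249.2 255.6]
lens z hist [  0   0   0   0   0   0   0   0   0   0   0   0   2  19 233 185   1   0
   0   0   0   0   0   0   0   0   0   0   0]
side dish 866 c [520.8 141.8] size [ 63.6 182.9] ang 77.34 z [20.  25.2 28.8]
side dish_ring_or 152 c [515.4 141.8] size [ 59.2 171.9] ang 78.0 z [21.2 25.4 28.9]
side mat 2425 c [493.7 300.4] size [154.1 248.9] ang 82.39 z [0.4 4.1 7.8]
side plate 1711 c [ 717.4 -121.9] size [117.5 275. ] ang 85.44 z [ 7.8 12.9 17. ]
side lens 288 c [ 613.3 -108.4] size [68.5 68.5] ang 67.1 z [230.5 248.3 254.4]
side lens_all 786 c [ 618.  -109.7] size [72.7 79. ] ang 48.78 z [202.  247.2 253.8]
lens z hist [  0   0   0   0   0   0   0   0   0  24  54  23  16  78 392 199   0   0
   0   0   0   0   0   0   0   0   0   0   0]
cross [ 614. -107.   16.]
foot [ 724. -133.   20.]
dring [572. 127.  28.]
jar [747. 103.  72.]
can [ 716. -262.   83.]
purple_ring [418. -83.  28.]
purple_band [469.  41.  28.]
tub [761. 299.   5.]
top coltop [ 727. -122.  342.]
top dring [574. 133.  28.]
top cross [ 610. -104.   19.]
```

View pics/crop1.png

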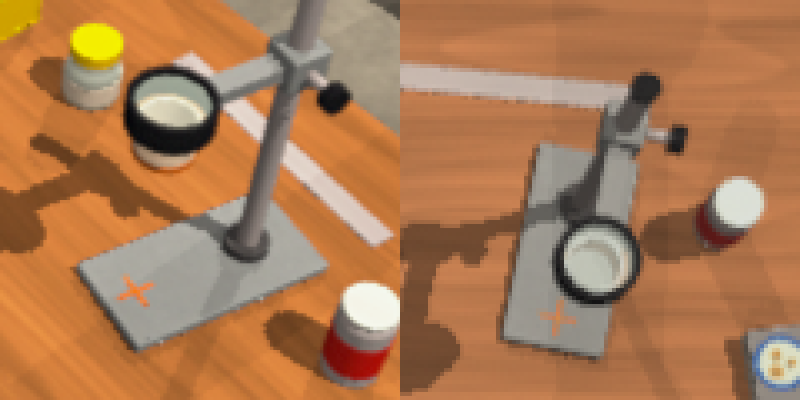

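Both cameras agree: dish centre ≈ (518,143) mm with yaw −12.5°, lens axis ≈ (613,−106), mat ≈ (494,302) with yaw −7°, and ring top ≈ 250, so the rim is at about 190. The tool is already aligned with the dish, so I move above the grip point.

Request:
step_arm(
  increments=[
    {"jaw": 9.1, "tx": -2.09, "ty": -1.975, "tz": 0.5},
    {"tx": -2.09, "ty": -1.975, "tz": 0.5},
    {"tx": -2.09, "ty": -1.975, "tz": 0.5},
    {"tx": -2.09, "ty": -1.975, "tz": 0.5},
    {"tx": -2.09, "ty": -1.975, "tz": 0.5},
    {"tx": -2.09, "ty": -1.975, "tz": 0.5},
    {"tx": -2.09, "ty": -1.975, "tz": 0.5},
    {"tx": -2.09, "ty": -1.975, "tz": 0.5},
    {"tx": -2.09, "ty": -1.975, "tz": 0.5},
    {"tx": -2.09, "ty": -1.975, "tz": 0.5},
    {"tx": -2.09, "ty": -1.975, "tz": 0.5},
    {"tx": -2.09, "ty": -1.975, "tz": 0.5},
    {"tx": -2.09, "ty": -1.975, "tz": 0.5},
    {"tx": -2.09, "ty": -1.975, "tz": 0.5},
    {"tx": -2.09, "ty": -1.975, "tz": 0.5},
    {"tx": -2.09, "ty": -1.975, "tz": 0.5},
    {"tx": -2.09, "ty": -1.975, "tz": 0.5},
    {"tx": -2.09, "ty": -1.975, "tz": 0.5},
    {"tx": -2.09, "ty": -1.975, "tz": 0.5},
    {"tx": -2.09, "ty": -1.975, "tz": 0.5},
  ],
  force=60,
)

```text
invalid input at $.increments[0]: expected keys jaw, tx, ty, tz, wx, wy, wz
```

```bash
python3 - <<'E'
from h import *
o=manip.get_obs(); print(o['tcp_pos'],o['orientation'],o['clock'],o['contact_force'],o['opening'])
# cross rays at z=.012, dish orange centroid rays
def ray(d,u,v,z):
    K=d['intrinsics'];r=Rm(d['attitude'])@[(u-K[0,2])/K[0,0],-(v-K[1,2])/K[1,1],-1]; o=d['origin']; return np.round((o+r*(z-o[2])/r[2])*1000,1)
s,t=load('side'),load('top')
print(ray(s,330.5,237.6,.012),ray(t,309.3,159.5,.012))
print(ray(s,421*.64,300*.64,.024),ray(t,386*.64,262*.64,.024))
f=grab('side'); cv2.imwrite('pics/s1.png',cv2.resize(f['frame'][110:310,150:410],(780,600),interpolation=3)[...,::-1])
E
```

```text
[0.14416041 0.63319588 0.2477879 ] [-1.27229892e-04  1.11628175e-01  9.93749661e-01 -8.63216070e-04] 0.1 [0.14218731 0.25002804 0.45130645] 0.9957623754127303
[ 615.5 -107.6   12. ] [ 613.5 -106.3   12. ]
[575.3 129.6  24. ] [571.8 132.8  24. ]
```

View pics/s1.png

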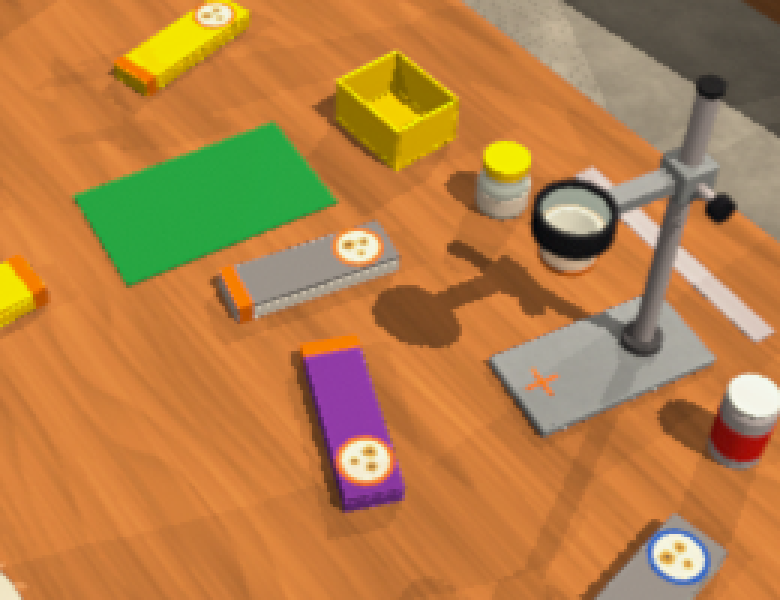

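The call was refused (all keys are needed) and nothing moved. The picture shows the dish's ring at (357,245), its band at (237,292) and the cross at (541,381), which gives stand ≈ (614,−107) and window ≈ (573,131).

Request:
step_arm(
  increments=[
    {"jaw": 9.1, "tx": -2.09, "ty": -1.975, "tz": 0.5, "wx": 0, "wy": 0, "wz": 0},
    {"jaw": 9.1, "tx": -2.09, "ty": -1.975, "tz": 0.5, "wx": 0, "wy": 0, "wz": 0},
    {"jaw": 9.1, "tx": -2.09, "ty": -1.975, "tz": 0.5, "wx": 0, "wy": 0, "wz": 0},
    {"jaw": 9.1, "tx": -2.09, "ty": -1.975, "tz": 0.5, "wx": 0, "wy": 0, "wz": 0},
    {"jaw": 9.1, "tx": -2.09, "ty": -1.975, "tz": 0.5, "wx": 0, "wy": 0, "wz": 0},
    {"jaw": 9.1, "tx": -2.09, "ty": -1.975, "tz": 0.5, "wx": 0, "wy": 0, "wz": 0},
    {"jaw": 9.1, "tx": -2.09, "ty": -1.975, "tz": 0.5, "wx": 0, "wy": 0, "wz": 0},
    {"jaw": 9.1, "tx": -2.09, "ty": -1.975, "tz": 0.5, "wx": 0, "wy": 0, "wz": 0},
    {"jaw": 9.1, "tx": -2.09, "ty": -1.975, "tz": 0.5, "wx": 0, "wy": 0, "wz": 0},
    {"jaw": 9.1, "tx": -2.09, "ty": -1.975, "tz": 0.5, "wx": 0, "wy": 0, "wz": 0},
    {"jaw": 9.1, "tx": -2.09, "ty": -1.975, "tz": 0.5, "wx": 0, "wy": 0, "wz": 0},
    {"jaw": 9.1, "tx": -2.09, "ty": -1.975, "tz": 0.5, "wx": 0, "wy": 0, "wz": 0},
    {"jaw": 9.1, "tx": -2.09, "ty": -1.975, "tz": 0.5, "wx": 0, "wy": 0, "wz": 0},
    {"jaw": 9.1, "tx": -2.09, "ty": -1.975, "tz": 0.5, "wx": 0, "wy": 0, "wz": 0},
    {"jaw": 9.1, "tx": -2.09, "ty": -1.975, "tz": 0.5, "wx": 0, "wy": 0, "wz": 0},
    {"jaw": 9.1, "tx": -2.09, "ty": -1.975, "tz": 0.5, "wx": 0, "wy": 0, "wz": 0},
    {"jaw": 9.1, "tx": -2.09, "ty": -1.975, "tz": 0.5, "wx": 0, "wy": 0, "wz": 0},
    {"jaw": 9.1, "tx": -2.09, "ty": -1.975, "tz": 0.5, "wx": 0, "wy": 0, "wz": 0},
    {"jaw": 9.1, "tx": -2.09, "ty": -1.975, "tz": 0.5, "wx": 0, "wy": 0, "wz": 0},
    {"jaw": 9.1, "tx": -2.09, "ty": -1.975, "tz": 0.5, "wx": 0, "wy": 0, "wz": 0},
  ],
  force=60,
)

```text
clock: 2.65
tcp_pos: [0.4645, 0.1551, 0.1484]
orientation: [-0.0, 0.112, 0.994, -0.0]
contact_force: [0.4, 0.5, 0.3]
opening: 0.991
gripper_force: 0.0
```

Request:
step_arm(
  increments=[
    {"jaw": 9.1, "tx": 0, "ty": 0, "tz": 1.8, "wx": 0, "wy": 0, "wz": 0},
    {"jaw": 9.1, "tx": 0, "ty": 0, "tz": 1.8, "wx": 0, "wy": 0, "wz": 0},
    {"jaw": 9.1, "tx": 0, "ty": 0, "tz": 1.8, "wx": 0, "wy": 0, "wz": 0},
    {"jaw": 9.1, "tx": 0, "ty": 0, "tz": 1.8, "wx": 0, "wy": 0, "wz": 0},
    {"jaw": 9.1, "tx": 0, "ty": 0, "tz": 1.8, "wx": 0, "wy": 0, "wz": 0},
    {"jaw": 9.1, "tx": 0, "ty": 0, "tz": 1.5, "wx": 0, "wy": 0, "wz": 0},
    {"jaw": 9.1, "tx": 0, "ty": 0, "tz": 1.0, "wx": 0, "wy": 0, "wz": 0},
    {"jaw": 9.1, "tx": 0, "ty": 0, "tz": 0.6, "wx": 0, "wy": 0, "wz": 0},
    {"jaw": 9.1, "tx": 0, "ty": 0, "tz": 0.2, "wx": 0, "wy": 0, "wz": 0},
    {"jaw": 9.1, "tx": 0, "ty": 0, "tz": 0, "wx": 0, "wy": 0, "wz": 0},
  ],
  force=60,
)

```text
clock: 3.9
tcp_pos: [0.4644, 0.156, 0.0259]
orientation: [0.0, 0.112, 0.994, 0.0]
contact_force: [-0.1, -0.3, 1.4]
opening: 0.993
gripper_force: 0.0
```

Request:
step_arm(
  increments=[
    {"jaw": 9.1, "tx": 0, "ty": 0, "tz": 0.15, "wx": 0, "wy": 0, "wz": 0},
    {"jaw": 7, "tx": 0, "ty": 0, "tz": 0, "wx": 0, "wy": 0, "wz": 0},
    {"jaw": 6, "tx": 0, "ty": 0, "tz": 0, "wx": 0, "wy": 0, "wz": 0},
    {"jaw": 5.5, "tx": 0, "ty": 0, "tz": 0, "wx": 0, "wy": 0, "wz": 0},
    {"jaw": 4.5, "tx": 0, "ty": 0, "tz": 0, "wx": 0, "wy": 0, "wz": 0},
    {"jaw": 4, "tx": 0, "ty": 0, "tz": 0, "wx": 0, "wy": 0, "wz": 0},
    {"jaw": 4, "tx": 0, "ty": 0, "tz": 0, "wx": 0, "wy": 0, "wz": 0},
    {"jaw": 4, "tx": 0, "ty": 0, "tz": 0, "wx": 0, "wy": 0, "wz": 0},
  ],
  force=60,
)

```text
clock: 4.9
tcp_pos: [0.4641, 0.1559, 0.0242]
orientation: [-0.0, 0.112, 0.994, 0.0]
contact_force: [-0.3, 0.4, 1.6]
opening: 0.606
gripper_force: 60.0
```

Request:
step_arm(
  increments=[
    {"jaw": 4, "tx": 0, "ty": 0, "tz": -0.3, "wx": 0, "wy": 0, "wz": 0},
    {"jaw": 4, "tx": 0, "ty": 0, "tz": -0.6, "wx": 0, "wy": 0, "wz": 0},
    {"jaw": 4, "tx": 0, "ty": 0, "tz": -1, "wx": 0, "wy": 0, "wz": 0},
    {"jaw": 4, "tx": 0, "ty": 0, "tz": -1.5, "wx": 0, "wy": 0, "wz": 0},
    {"jaw": 4, "tx": 0, "ty": 0, "tz": -1.5, "wx": 0, "wy": 0, "wz": 0},
    {"jaw": 4, "tx": 0, "ty": 0, "tz": -1.5, "wx": 0, "wy": 0, "wz": 0},
    {"jaw": 4, "tx": 0, "ty": 0, "tz": -1, "wx": 0, "wy": 0, "wz": 0},
    {"jaw": 4, "tx": 0, "ty": 0, "tz": -0.6, "wx": 0, "wy": 0, "wz": 0},
    {"jaw": 4, "tx": 0, "ty": 0, "tz": 0, "wx": 0, "wy": 0, "wz": 0},
  ],
  force=60,
)

```text
clock: 6.02
tcp_pos: [0.4644, 0.156, 0.1046]
orientation: [0.0, 0.112, 0.994, 0.0]
contact_force: [0.1, 0.4, -3.7]
opening: 0.603
gripper_force: 60.0
```

```bash
python3 - <<'E'
from h import *
o=manip.get_obs(); print(o['tcp_pos'],o['clock'],o['contact_force'],o['wrist_torque'])
f=grab('side'); cv2.imwrite('pics/s2.png',cv2.resize(f['frame'][110:310,150:410],(780,600),interpolation=3)[...,::-1])
E
```

```text
[0.46436112 0.15595949 0.10458518] 6.025 [ 0.05122475  0.39462176 -3.67039898] [ 0.02626338  0.11789291 -0.01001808]
```

View pics/s2.png

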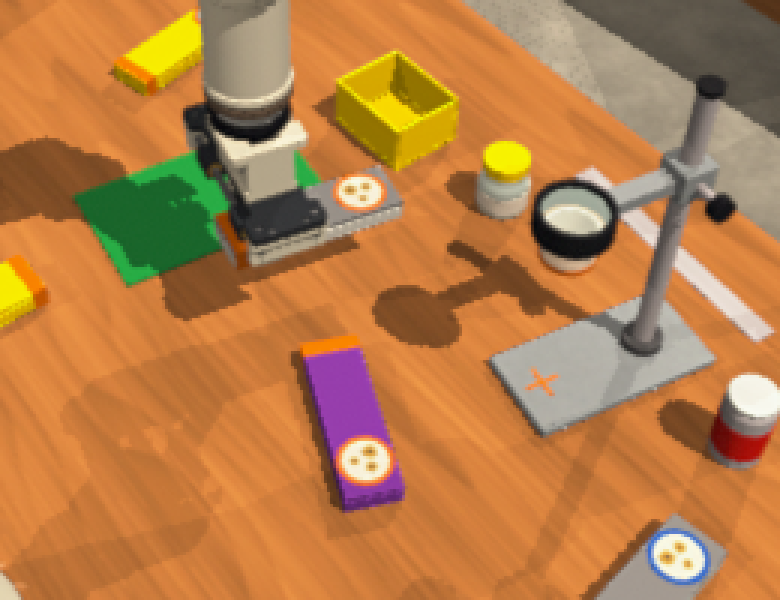

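The dish is held, ring at (359,191), and it looks level. I check the tilt and window position.

```bash
cat >> h.py <<'E'
def ray(d,u,v,z):
    K=d['intrinsics'];r=Rm(d['attitude'])@[(u-K[0,2])/K[0,0],-(v-K[1,2])/K[1,1],-1]; o=d['origin']; return np.round((o+r*(z-o[2])/r[2])*1000,1)
E
python3 - <<'E'
from h import *
d=load('side'); P=cloud(d)
print(ray(d,269.7,173.7,.104))
q=P[160:185,255:285].reshape(-1,3); q=q[(q[:,2]>.085)&(q[:,2]<.125)]
ax=np.array([.976,-.216]); s=(q[:,:2]-[.518,.143])@ax
k=s>.015; w=(q[:,:2]-[.518,.143])@[.216,.976]
A=np.c_[s,w,np.ones(len(s))][k]; c=np.linalg.lstsq(A,q[k,2],rcond=None)[0]; print(k.sum(),c, c[2]+.055*c[0])
t=grab('top'); P=cloud(t); q=P.reshape(-1,3); q=q[(q[:,2]>.085)&(q[:,2]<.125)]
s=(q[:,:2]-[.518,.143])@ax; w=(q[:,:2]-[.518,.143])@[.216,.976]; k=(s>.03)&(s<.1)&(abs(w)<.04)
A=np.c_[s,w,np.ones(len(s))][k]; c=np.linalg.lstsq(A,q[k,2],rcond=None)[0]; print(k.sum(),c, c[2]+.055*c[0],s[k].max(),w[k].min(),w[k].max())
E
```

```text
[575.  130.7 104. ]
413 [-0.0305625   0.11612805  0.10636031] 0.1046793740792251
104 [-0.06841215  0.02713032  0.10995898] 0.10619631096072316 0.08981260629881498 -0.02722117739749594 0.02870936698511712
```

Request:
step_arm(
  increments=[
    {"jaw": 4, "tx": -0.3, "ty": -0.7, "tz": -0.3, "wx": 0, "wy": 0, "wz": 0},
    {"jaw": 4, "tx": -0.6, "ty": -1.5, "tz": -0.4, "wx": 0, "wy": 0, "wz": 0},
    {"jaw": 4, "tx": -0.7, "ty": -1.7, "tz": -0.4, "wx": 0, "wy": 0, "wz": 0},
    {"jaw": 4, "tx": -0.7, "ty": -1.7, "tz": -0.4, "wx": 0, "wy": 0, "wz": 0},
    {"jaw": 4, "tx": -0.7, "ty": -1.7, "tz": -0.4, "wx": 0, "wy": 0, "wz": 0},
    {"jaw": 4, "tx": -0.7, "ty": -1.7, "tz": -0.4, "wx": 0, "wy": 0, "wz": 0},
    {"jaw": 4, "tx": -0.7, "ty": -1.7, "tz": -0.4, "wx": 0, "wy": 0, "wz": 0},
    {"jaw": 4, "tx": -0.7, "ty": -1.7, "tz": -0.4, "wx": 0, "wy": 0, "wz": 0},
    {"jaw": 4, "tx": -0.7, "ty": -1.7, "tz": -0.4, "wx": 0, "wy": 0, "wz": 0},
    {"jaw": 4, "tx": -0.7, "ty": -1.7, "tz": -0.4, "wx": 0, "wy": 0, "wz": 0},
    {"jaw": 4, "tx": -0.7, "ty": -1.7, "tz": -0.4, "wx": 0, "wy": 0, "wz": 0},
    {"jaw": 4, "tx": -0.7, "ty": -1.7, "tz": -0.2, "wx": 0, "wy": 0, "wz": 0},
    {"jaw": 4, "tx": -0.7, "ty": -1.7, "tz": 0, "wx": 0, "wy": 0, "wz": 0},
    {"jaw": 4, "tx": -0.7, "ty": -1.6, "tz": 0, "wx": 0, "wy": 0, "wz": 0},
    {"jaw": 4, "tx": -0.58, "ty": -1.52, "tz": 0, "wx": 0, "wy": 0, "wz": 0},
    {"jaw": 4, "tx": 0, "ty": 0, "tz": 0, "wx": 0, "wy": 0, "wz": 0},
    {"jaw": 4, "tx": 0, "ty": 0, "tz": 0, "wx": 0, "wy": 0, "wz": 0},
  ],
  force=60,
)

```text
clock: 8.25
tcp_pos: [0.507, -0.0996, 0.149]
orientation: [-0.0, 0.111, 0.994, 0.0]
contact_force: [-0.0, -0.5, -2.6]
opening: 0.604
gripper_force: 60.0
```

```bash
python3 - <<'E'
from h import *
o=manip.get_obs(); print(o['tcp_pos'],o['clock'],o['contact_force'],o['wrist_torque'])
f=grab('side'); t=grab('top'); cv2.imwrite('pics/s3.png',np.hstack([cv2.resize(f['frame'][150:290,270:410],(400,400),interpolation=3),cv2.resize(t['frame'][100:200,260:360],(400,400),interpolation=3)])[...,::-1])
E
```

```text
[ 0.50698752 -0.09962048  0.14904713] 8.25 [-0.03195262 -0.46277821 -2.58109939] [0.04107537 0.15313022 0.00845466]
```

View pics/s3.png

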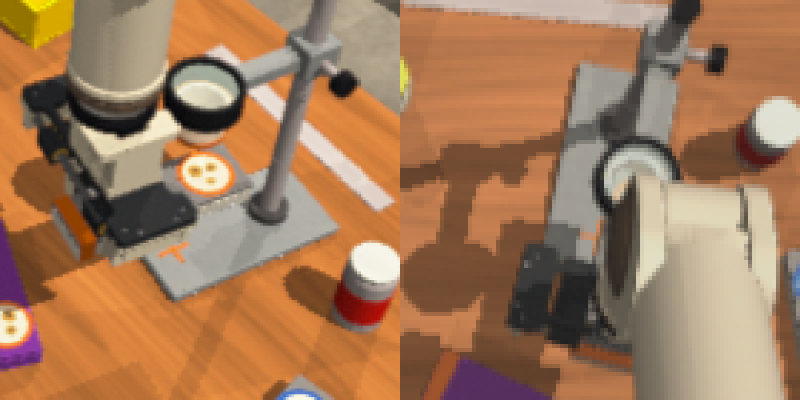

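The dish is under the head and overshot about 17 mm in y; ring at (206,173) in the left half. I correct that and rise to just below the expected rim.

Request:
step_arm(
  increments=[
    {"jaw": 4, "tx": 0.2, "ty": 0.5, "tz": 0, "wx": 0, "wy": 0, "wz": 0},
    {"jaw": 4, "tx": 0.24, "ty": 0.66, "tz": 0, "wx": 0, "wy": 0, "wz": 0},
    {"jaw": 4, "tx": 0.2, "ty": 0.5, "tz": 0, "wx": 0, "wy": 0, "wz": 0},
    {"jaw": 4, "tx": 0, "ty": 0, "tz": -0.4, "wx": 0, "wy": 0, "wz": 0},
    {"jaw": 4, "tx": 0, "ty": 0, "tz": -0.6, "wx": 0, "wy": 0, "wz": 0},
    {"jaw": 4, "tx": 0, "ty": 0, "tz": -0.6, "wx": 0, "wy": 0, "wz": 0},
    {"jaw": 4, "tx": 0, "ty": 0, "tz": -0.4, "wx": 0, "wy": 0, "wz": 0},
    {"jaw": 4, "tx": 0, "ty": 0, "tz": -0.4, "wx": 0, "wy": 0, "wz": 0},
    {"jaw": 4, "tx": 0, "ty": 0, "tz": -0.3, "wx": 0, "wy": 0, "wz": 0},
    {"jaw": 4, "tx": 0, "ty": 0, "tz": -0.2, "wx": 0, "wy": 0, "wz": 0},
    {"jaw": 4, "tx": 0, "ty": 0, "tz": 0, "wx": 0, "wy": 0, "wz": 0},
    {"jaw": 4, "tx": 0, "ty": 0, "tz": 0, "wx": 0, "wy": 0, "wz": 0},
  ],
  force=60,
)

```text
clock: 9.85
tcp_pos: [0.5045, -0.0826, 0.1781]
orientation: [-0.0, 0.112, 0.994, 0.0]
contact_force: [-0.3, 0.4, -1.9]
opening: 0.6
gripper_force: 60.0
```

```bash
python3 - <<'E'
from h import *
o=manip.get_obs(); print(o['tcp_pos'],o['clock'],o['contact_force'],o['wrist_torque'])
f=grab('side'); cv2.imwrite('pics/s4.png',cv2.resize(f['frame'][140:240,280:405],(750,600),interpolation=3)[...,::-1])
E
```

```text
[ 0.50448793 -0.08259932  0.17805552] 9.85 [-0.25986184  0.38376777 -1.93028252] [ 0.0635431   0.11754185 -0.00297435]
```

View pics/s4.png

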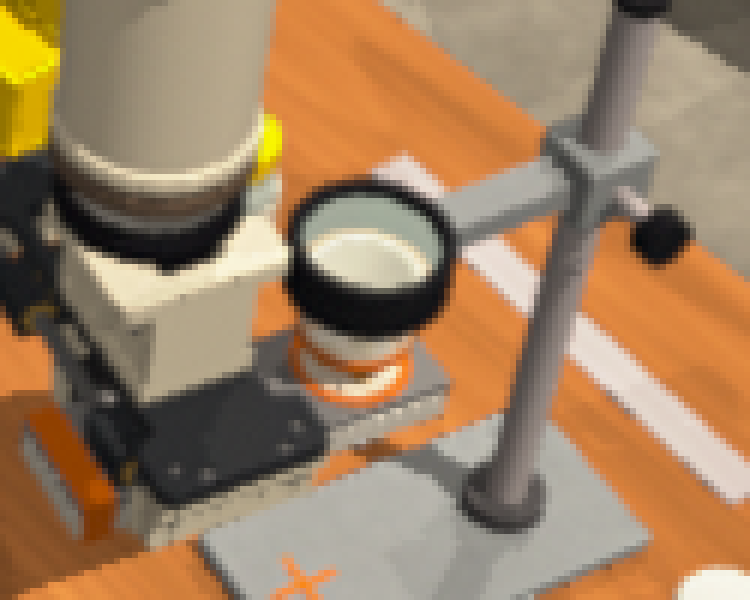

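The rim (352,345) hangs roughly 10–20 mm above the dish's ring (350,378), well aligned along the vertical. Now I feel upward.

Request:
step_arm(
  increments=[
    {"jaw": 4, "tx": 0, "ty": 0, "tz": -0.2, "wx": 0, "wy": 0, "wz": 0},
    {"jaw": 4, "tx": 0, "ty": 0, "tz": -0.2, "wx": 0, "wy": 0, "wz": 0},
    {"jaw": 4, "tx": 0, "ty": 0, "tz": -0.2, "wx": 0, "wy": 0, "wz": 0},
    {"jaw": 4, "tx": 0, "ty": 0, "tz": 0, "wx": 0, "wy": 0, "wz": 0},
    {"jaw": 4, "tx": 0, "ty": 0, "tz": 0, "wx": 0, "wy": 0, "wz": 0},
  ],
  force=60,
)

```text
clock: 10.52
tcp_pos: [0.5046, -0.0827, 0.1842]
orientation: [-0.0, 0.112, 0.994, 0.0]
contact_force: [-0.2, 0.7, -2.6]
opening: 0.607
gripper_force: 60.0
```

```bash
python3 -c "
from h import *
o=manip.get_obs(); print(o['tcp_pos'],o['contact_force'],o['wrist_torque'])"
```

```text
[ 0.50460021 -0.08265507  0.18422137] [-0.21638294  0.67759445 -2.55415479] [ 0.02839078  0.13638866 -0.06383806]
```

Request:
step_arm(
  increments=[
    {"jaw": 4, "tx": 0, "ty": 0, "tz": -0.2, "wx": 0, "wy": 0, "wz": 0},
    {"jaw": 4, "tx": 0, "ty": 0, "tz": -0.1, "wx": 0, "wy": 0, "wz": 0},
    {"jaw": 4, "tx": 0, "ty": 0, "tz": 0, "wx": 0, "wy": 0, "wz": 0},
    {"jaw": 4, "tx": 0, "ty": 0, "tz": 0, "wx": 0, "wy": 0, "wz": 0},
  ],
)

```text
clock: 11.02
tcp_pos: [0.5046, -0.0826, 0.1872]
orientation: [-0.0, 0.112, 0.994, 0.0]
contact_force: [0.1, 0.3, -2.0]
opening: 0.606
gripper_force: 60.0
```

```bash
python3 -c "
from h import *
o=manip.get_obs(); print(o['tcp_pos'],o['contact_force'],o['wrist_torque'])"
```

```text
[ 0.50456446 -0.08263343  0.18716944] [ 0.09835785  0.31365612 -1.9518368 ] [0.05587416 0.12586279 0.02632528]
```

Request:
step_arm(
  increments=[
    {"jaw": 4, "tx": 0, "ty": 0, "tz": -0.1, "wx": 0, "wy": 0, "wz": 0},
    {"jaw": 4, "tx": 0, "ty": 0, "tz": -0.1, "wx": 0, "wy": 0, "wz": 0},
    {"jaw": 4, "tx": 0, "ty": 0, "tz": -0.1, "wx": 0, "wy": 0, "wz": 0},
    {"jaw": 4, "tx": 0, "ty": 0, "tz": 0, "wx": 0, "wy": 0, "wz": 0},
    {"jaw": 4, "tx": 0, "ty": 0, "tz": 0, "wx": 0, "wy": 0, "wz": 0},
  ],
)

```text
clock: 11.65
tcp_pos: [0.5046, -0.0826, 0.1902]
orientation: [-0.0, 0.112, 0.994, 0.0]
contact_force: [-0.0, 0.2, -2.4]
opening: 0.605
gripper_force: 60.0
```

```bash
python3 -c "
from h import *
o=manip.get_obs(); print(o['tcp_pos'],o['contact_force'],o['wrist_torque'])"
```

```text
[ 0.50462513 -0.08263299  0.19022677] [-5.77545503e-04  2.29834776e-01 -2.35107888e+00] [ 0.01320173  0.07785501 -0.06065973]
```

Request:
step_arm(
  increments=[
    {"jaw": 4, "tx": 0, "ty": 0, "tz": -0.1, "wx": 0, "wy": 0, "wz": 0},
    {"jaw": 4, "tx": 0, "ty": 0, "tz": -0.1, "wx": 0, "wy": 0, "wz": 0},
    {"jaw": 4, "tx": 0, "ty": 0, "tz": -0.1, "wx": 0, "wy": 0, "wz": 0},
    {"jaw": 4, "tx": 0, "ty": 0, "tz": 0, "wx": 0, "wy": 0, "wz": 0},
    {"jaw": 4, "tx": 0, "ty": 0, "tz": 0, "wx": 0, "wy": 0, "wz": 0},
  ],
)

```text
clock: 12.28
tcp_pos: [0.5046, -0.0826, 0.1932]
orientation: [-0.0, 0.112, 0.994, 0.0]
contact_force: [-1.1, -0.3, -2.0]
opening: 0.604
gripper_force: 60.0
```

```bash
python3 -c "
from h import *
o=manip.get_obs(); print(o['tcp_pos'],o['contact_force'],o['wrist_torque'])"
```

```text
[ 0.50459431 -0.08261902  0.1931878 ] [-1.0781908  -0.34675561 -1.98675415] [0.00724299 0.16622277 0.04219788]
```

Request:
step_arm(
  increments=[
    {"jaw": 4, "tx": 0, "ty": 0, "tz": -0.1, "wx": 0, "wy": 0, "wz": 0},
    {"jaw": 4, "tx": 0, "ty": 0, "tz": -0.1, "wx": 0, "wy": 0, "wz": 0},
    {"jaw": 4, "tx": 0, "ty": 0, "tz": 0, "wx": 0, "wy": 0, "wz": 0},
    {"jaw": 4, "tx": 0, "ty": 0, "tz": 0, "wx": 0, "wy": 0, "wz": 0},
  ],
)

```text
clock: 12.78
tcp_pos: [0.5045, -0.0826, 0.1951]
orientation: [-0.0, 0.112, 0.994, 0.0]
contact_force: [0.3, 0.1, -4.3]
opening: 0.603
gripper_force: 60.0
```

```bash
python3 -c "
from h import *
o=manip.get_obs(); print(o['tcp_pos'],o['contact_force'],o['wrist_torque'])
f=grab('side'); cv2.imwrite('pics/s5.png',cv2.resize(f['frame'][140:240,280:405],(750,600),interpolation=3)[...,::-1])"
```

```text
[ 0.50451463 -0.08261154  0.19505807] [ 0.2963751   0.14802569 -4.29280921] [0.0141746  0.1655777  0.00870197]
```

View pics/s5.png

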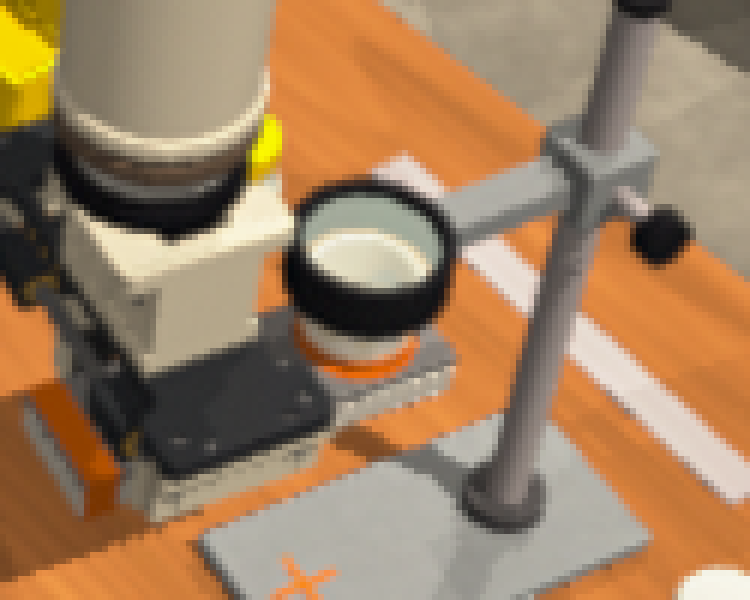

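The orange rim now nearly merges with the dish ring (355,350), so contact is close. I go on in 1 mm steps with averaged readings.

```bash
cat > avg.py <<'E'
from h import *
r=[]
for i in range(6):
    manip.get_image('side'); o=manip.get_obs(); r.append(np.r_[o['tcp_pos']*1000,o['contact_force'],o['wrist_torque']])
print(o['clock'],np.round(np.mean(r,0),2),'sd',np.round(np.std(r,0)[5:8],2))
E
python3 avg.py
```

```text
13.125 [ 5.045e+02 -8.262e+01  1.951e+02  8.000e-02  6.000e-02 -4.440e+00
  4.000e-02  2.500e-01 -1.000e-02] sd [0.32 0.02 0.04]
```

Request:
step_arm(
  increments=[
    {"jaw": 4, "tx": 0, "ty": 0, "tz": -0.1, "wx": 0, "wy": 0, "wz": 0},
    {"jaw": 4, "tx": 0, "ty": 0, "tz": -0.1, "wx": 0, "wy": 0, "wz": 0},
    {"jaw": 4, "tx": 0, "ty": 0, "tz": 0, "wx": 0, "wy": 0, "wz": 0},
  ],
)

```text
clock: 13.5
tcp_pos: [0.5045, -0.0826, 0.1972]
orientation: [-0.0, 0.112, 0.994, 0.0]
contact_force: [0.5, 0.5, -4.4]
opening: 0.607
gripper_force: 60.0
```

```bash
python3 avg.py
```

```text
13.8 [ 5.0448e+02 -8.2630e+01  1.9712e+02 -3.2000e-01  2.2000e-01 -4.8200e+00
  8.0000e-02  3.5000e-01  1.0000e-02] sd [0.45 0.02 0.02]
```

Contact is at about 194 mm. I rise another 4.4 mm, to about half travel, and hold.

Request:
step_arm(
  increments=[
    {"jaw": 4, "tx": 0, "ty": 0, "tz": -0.1, "wx": 0, "wy": 0, "wz": 0},
    {"jaw": 4, "tx": 0, "ty": 0, "tz": -0.1, "wx": 0, "wy": 0, "wz": 0},
    {"jaw": 4, "tx": 0, "ty": 0, "tz": -0.1, "wx": 0, "wy": 0, "wz": 0},
    {"jaw": 4, "tx": 0, "ty": 0, "tz": -0.1, "wx": 0, "wy": 0, "wz": 0},
    {"jaw": 4, "tx": 0, "ty": 0, "tz": -0.04, "wx": 0, "wy": 0, "wz": 0},
    {"jaw": 4, "tx": 0, "ty": 0, "tz": 0, "wx": 0, "wy": 0, "wz": 0},
    {"jaw": 4, "tx": 0, "ty": 0, "tz": 0, "wx": 0, "wy": 0, "wz": 0},
  ],
)

```text
clock: 14.68
tcp_pos: [0.5045, -0.0826, 0.2015]
orientation: [-0.0, 0.112, 0.994, 0.0]
contact_force: [-1.0, 0.3, -5.7]
opening: 0.601
gripper_force: 60.0
```

```bash
python3 avg.py; python3 - <<'E'
from h import *
f=grab('side'); t=grab('top'); cv2.imwrite('pics/s6.png',np.hstack([cv2.resize(f['frame'][150:230,300:380],(400,400),interpolation=3),cv2.resize(t['frame'][100:180,280:360],(400,400),interpolation=3)])[...,::-1])
E
```

```text
14.975 [ 5.0448e+02 -8.2620e+01  2.0152e+02 -3.3000e-01  4.0000e-01 -6.2900e+00
  1.3000e-01  5.6000e-01  1.0000e-02] sd [0.47 0.03 0.02]
```

View pics/s6.png

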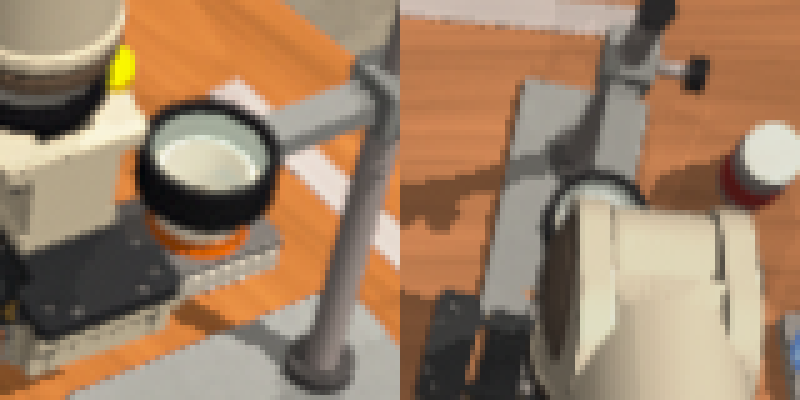

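The push is 4.0 N, which is half travel, and the ring sits evenly around the rim at (200,245). I hold for 2.5 s.

Request:
step_arm(
  increments=[
    {"jaw": 4, "tx": 0, "ty": 0, "tz": 0, "wx": 0, "wy": 0, "wz": 0},
    {"jaw": 4, "tx": 0, "ty": 0, "tz": 0, "wx": 0, "wy": 0, "wz": 0},
    {"jaw": 4, "tx": 0, "ty": 0, "tz": 0, "wx": 0, "wy": 0, "wz": 0},
    {"jaw": 4, "tx": 0, "ty": 0, "tz": 0, "wx": 0, "wy": 0, "wz": 0},
    {"jaw": 4, "tx": 0, "ty": 0, "tz": 0, "wx": 0, "wy": 0, "wz": 0},
    {"jaw": 4, "tx": 0, "ty": 0, "tz": 0, "wx": 0, "wy": 0, "wz": 0},
    {"jaw": 4, "tx": 0, "ty": 0, "tz": 0, "wx": 0, "wy": 0, "wz": 0},
    {"jaw": 4, "tx": 0, "ty": 0, "tz": 0, "wx": 0, "wy": 0, "wz": 0},
    {"jaw": 4, "tx": 0, "ty": 0, "tz": 0, "wx": 0, "wy": 0, "wz": 0},
    {"jaw": 4, "tx": 0, "ty": 0, "tz": 0, "wx": 0, "wy": 0, "wz": 0},
    {"jaw": 4, "tx": 0, "ty": 0, "tz": 0, "wx": 0, "wy": 0, "wz": 0},
    {"jaw": 4, "tx": 0, "ty": 0, "tz": 0, "wx": 0, "wy": 0, "wz": 0},
    {"jaw": 4, "tx": 0, "ty": 0, "tz": 0, "wx": 0, "wy": 0, "wz": 0},
    {"jaw": 4, "tx": 0, "ty": 0, "tz": 0, "wx": 0, "wy": 0, "wz": 0},
    {"jaw": 4, "tx": 0, "ty": 0, "tz": 0, "wx": 0, "wy": 0, "wz": 0},
    {"jaw": 4, "tx": 0, "ty": 0, "tz": 0, "wx": 0, "wy": 0, "wz": 0},
    {"jaw": 4, "tx": 0, "ty": 0, "tz": 0, "wx": 0, "wy": 0, "wz": 0},
    {"jaw": 4, "tx": 0, "ty": 0, "tz": 0, "wx": 0, "wy": 0, "wz": 0},
    {"jaw": 4, "tx": 0, "ty": 0, "tz": 0, "wx": 0, "wy": 0, "wz": 0},
    {"jaw": 4, "tx": 0, "ty": 0, "tz": 0, "wx": 0, "wy": 0, "wz": 0},
  ],
  force=60,
)

```text
clock: 17.58
tcp_pos: [0.5047, -0.0826, 0.2016]
orientation: [0.0, 0.112, 0.994, 0.0]
contact_force: [-2.1, -0.1, -6.7]
opening: 0.61
gripper_force: 60.0
```

Request:
step_arm(
  increments=[
    {"jaw": 4, "tx": 0, "ty": 0, "tz": 0.3, "wx": 0, "wy": 0, "wz": 0},
    {"jaw": 4, "tx": 0, "ty": 0, "tz": 0.6, "wx": 0, "wy": 0, "wz": 0},
    {"jaw": 4, "tx": 0, "ty": 0, "tz": 1, "wx": 0, "wy": 0, "wz": 0},
    {"jaw": 4, "tx": 0, "ty": 0, "tz": 1.2, "wx": 0, "wy": 0, "wz": 0},
    {"jaw": 4, "tx": 0, "ty": 0, "tz": 1.2, "wx": 0, "wy": 0, "wz": 0},
    {"jaw": 4, "tx": 0, "ty": 0, "tz": 1.2, "wx": 0, "wy": 0, "wz": 0},
    {"jaw": 4, "tx": 0, "ty": 0, "tz": 1, "wx": 0, "wy": 0, "wz": 0},
    {"jaw": 4, "tx": 0, "ty": 0, "tz": 0.5, "wx": 0, "wy": 0, "wz": 0},
    {"jaw": 4, "tx": 0, "ty": 0, "tz": 0, "wx": 0, "wy": 0, "wz": 0},
  ],
)

```text
clock: 18.7
tcp_pos: [0.5044, -0.0826, 0.1312]
orientation: [-0.0, 0.112, 0.994, 0.0]
contact_force: [-0.1, 0.7, -1.8]
opening: 0.606
gripper_force: 60.0
```

Request:
step_arm(
  increments=[
    {"jaw": 4, "tx": 0.4, "ty": 0.98, "tz": 0, "wx": 0, "wy": 0, "wz": 0},
    {"jaw": 4, "tx": 0.8, "ty": 1.96, "tz": 0, "wx": 0, "wy": 0, "wz": 0},
    {"jaw": 4, "tx": 0.8, "ty": 1.96, "tz": 0, "wx": 0, "wy": 0, "wz": 0},
    {"jaw": 4, "tx": 0.8, "ty": 1.96, "tz": 0, "wx": 0, "wy": 0, "wz": 0},
    {"jaw": 4, "tx": 0.8, "ty": 1.96, "tz": 0, "wx": 0, "wy": 0, "wz": 0},
    {"jaw": 4, "tx": 0.8, "ty": 1.96, "tz": 0, "wx": 0, "wy": 0, "wz": 0},
    {"jaw": 4, "tx": 0.8, "ty": 1.96, "tz": 0, "wx": 0, "wy": 0, "wz": 0},
    {"jaw": 4, "tx": 0.8, "ty": 1.96, "tz": 0, "wx": 0, "wy": 0, "wz": 0},
    {"jaw": 4, "tx": 0.8, "ty": 1.96, "tz": 0, "wx": 0, "wy": 0, "wz": 0},
    {"jaw": 4, "tx": 0.8, "ty": 1.96, "tz": 0, "wx": 0, "wy": 0, "wz": 0},
    {"jaw": 4, "tx": 0.8, "ty": 1.96, "tz": 0, "wx": 0, "wy": 0, "wz": 0},
    {"jaw": 4, "tx": 0.8, "ty": 1.96, "tz": 0, "wx": 0, "wy": 0, "wz": 0},
    {"jaw": 4, "tx": 0.8, "ty": 1.96, "tz": 0, "wx": 0, "wy": 0, "wz": 0},
    {"jaw": 4, "tx": 0.8, "ty": 1.96, "tz": 0, "wx": 0, "wy": 0, "wz": 0},
    {"jaw": 4, "tx": 0.8, "ty": 1.96, "tz": 0, "wx": 0, "wy": 0, "wz": 0},
    {"jaw": 4, "tx": 0.8, "ty": 1.96, "tz": 0, "wx": 0, "wy": 0, "wz": 0},
    {"jaw": 4, "tx": 0.8, "ty": 1.96, "tz": 0, "wx": 0, "wy": 0, "wz": 0},
    {"jaw": 4, "tx": 0.8, "ty": 1.96, "tz": 0, "wx": 0, "wy": 0, "wz": 0},
    {"jaw": 4, "tx": 0.8, "ty": 1.96, "tz": 0, "wx": 0, "wy": 0, "wz": 0},
    {"jaw": 4, "tx": 0.4, "ty": 0.98, "tz": 0, "wx": 0, "wy": 0, "wz": 0},
  ],
)

```text
clock: 21.2
tcp_pos: [0.4383, 0.3164, 0.1322]
orientation: [0.0, 0.111, 0.994, 0.001]
contact_force: [0.2, -0.3, -1.6]
opening: 0.606
gripper_force: 60.0
```

Request:
step_arm(
  increments=[
    {"jaw": 4, "tx": 0, "ty": 0, "tz": 0.5, "wx": 0, "wy": 0, "wz": 0},
    {"jaw": 4, "tx": 0, "ty": 0, "tz": 1.2, "wx": 0, "wy": 0, "wz": 0},
    {"jaw": 4, "tx": 0, "ty": 0, "tz": 1.6, "wx": 0, "wy": 0, "wz": 0},
    {"jaw": 4, "tx": 0, "ty": 0, "tz": 1.6, "wx": 0, "wy": 0, "wz": 0},
    {"jaw": 4, "tx": 0, "ty": 0, "tz": 1.6, "wx": 0, "wy": 0, "wz": 0},
    {"jaw": 4, "tx": 0, "ty": 0, "tz": 1.2, "wx": 0, "wy": 0, "wz": 0},
    {"jaw": 4, "tx": 0, "ty": 0, "tz": 0.8, "wx": 0, "wy": 0, "wz": 0},
    {"jaw": 4, "tx": 0, "ty": 0, "tz": 0.5, "wx": 0, "wy": 0, "wz": 0},
    {"jaw": 4, "tx": 0, "ty": 0, "tz": 0.3, "wx": 0, "wy": 0, "wz": 0},
    {"jaw": 4, "tx": 0, "ty": 0, "tz": 0.2, "wx": 0, "wy": 0, "wz": 0},
    {"jaw": 4, "tx": 0, "ty": 0, "tz": 0, "wx": 0, "wy": 0, "wz": 0},
    {"jaw": 4, "tx": 0, "ty": 0, "tz": 0, "wx": 0, "wy": 0, "wz": 0},
  ],
)

```text
clock: 22.7
tcp_pos: [0.4392, 0.3143, 0.0369]
orientation: [0.0, 0.112, 0.994, 0.0]
contact_force: [-0.0, 0.0, -2.0]
opening: 0.605
gripper_force: 60.0
```

```bash
python3 avg.py
```

```text
23.0 [ 4.3915e+02  3.1428e+02  3.6780e+01 -3.6000e-01  3.6000e-01 -2.7400e+00
  4.0000e-02  1.4000e-01 -0.0000e+00] sd [0.56 0.02 0.01]
```

Request:
step_arm(
  increments=[
    {"jaw": 4, "tx": 0, "ty": 0, "tz": 0.2, "wx": 0, "wy": 0, "wz": 0},
    {"jaw": 4, "tx": 0, "ty": 0, "tz": 0.2, "wx": 0, "wy": 0, "wz": 0},
    {"jaw": 4, "tx": 0, "ty": 0, "tz": 0.2, "wx": 0, "wy": 0, "wz": 0},
    {"jaw": 4, "tx": 0, "ty": 0, "tz": 0.15, "wx": 0, "wy": 0, "wz": 0},
    {"jaw": 4, "tx": 0, "ty": 0, "tz": 0.1, "wx": 0, "wy": 0, "wz": 0},
    {"jaw": 4, "tx": 0, "ty": 0, "tz": 0.08, "wx": 0, "wy": 0, "wz": 0},
    {"jaw": 4, "tx": 0, "ty": 0, "tz": 0, "wx": 0, "wy": 0, "wz": 0},
    {"jaw": 4, "tx": 0, "ty": 0, "tz": 0, "wx": 0, "wy": 0, "wz": 0},
  ],
)

```text
clock: 24.0
tcp_pos: [0.4391, 0.3142, 0.0274]
orientation: [0.0, 0.112, 0.994, 0.0]
contact_force: [0.4, 0.1, -1.3]
opening: 0.604
gripper_force: 60.0
```

```bash
python3 avg.py
```

```text
24.3 [ 4.3905e+02  3.1424e+02  2.7360e+01 -7.1000e-01 -4.2000e-01 -1.4200e+00
 -2.0000e-02  1.3000e-01 -2.0000e-02] sd [0.46 0.03 0.02]
```

Touching lightly. I lower 0.5 mm more, soften the grip, then open slowly.

Request:
step_arm(
  increments=[
    {"jaw": 4, "tx": 0, "ty": 0, "tz": 0.05, "wx": 0, "wy": 0, "wz": 0},
    {"jaw": 4, "tx": 0, "ty": 0, "tz": 0, "wx": 0, "wy": 0, "wz": 0},
    {"jaw": 4, "tx": 0, "ty": 0, "tz": 0, "wx": 0, "wy": 0, "wz": 0},
  ],
  force=10,
)

```text
clock: 24.68
tcp_pos: [0.4391, 0.3143, 0.0272]
orientation: [0.0, 0.112, 0.994, 0.0]
contact_force: [-1.8, -1.3, 4.8]
opening: 0.609
gripper_force: 10.0
```

Request:
step_arm(
  increments=[
    {"jaw": 5.7, "tx": 0, "ty": 0, "tz": 0, "wx": 0, "wy": 0, "wz": 0},
    {"jaw": 6.2, "tx": 0, "ty": 0, "tz": 0, "wx": 0, "wy": 0, "wz": 0},
    {"jaw": 7.5, "tx": 0, "ty": 0, "tz": 0, "wx": 0, "wy": 0, "wz": 0},
    {"jaw": 9.1, "tx": 0, "ty": 0, "tz": 0, "wx": 0, "wy": 0, "wz": 0},
    {"jaw": 9.1, "tx": 0, "ty": 0, "tz": 0, "wx": 0, "wy": 0, "wz": 0},
    {"jaw": 9.1, "tx": 0, "ty": 0, "tz": -0.3, "wx": 0, "wy": 0, "wz": 0},
    {"jaw": 9.1, "tx": 0, "ty": 0, "tz": -1, "wx": 0, "wy": 0, "wz": 0},
    {"jaw": 9.1, "tx": 0, "ty": 0, "tz": -1.5, "wx": 0, "wy": 0, "wz": 0},
    {"jaw": 9.1, "tx": 0, "ty": 0, "tz": -2, "wx": 0, "wy": 0, "wz": 0},
    {"jaw": 9.1, "tx": 0, "ty": 0, "tz": -2, "wx": 0, "wy": 0, "wz": 0},
    {"jaw": 9.1, "tx": 0, "ty": 0, "tz": -2, "wx": 0, "wy": 0, "wz": 0},
    {"jaw": 9.1, "tx": 1.5, "ty": 1.0, "tz": -2, "wx": 0, "wy": 0, "wz": 0},
    {"jaw": 9.1, "tx": 1.5, "ty": 1.5, "tz": -2, "wx": 0, "wy": 0, "wz": 0},
    {"jaw": 9.1, "tx": 0, "ty": 2, "tz": -1, "wx": 0, "wy": 0, "wz": 0},
    {"jaw": 9.1, "tx": 0, "ty": 2, "tz": 0, "wx": 0, "wy": 0, "wz": 0},
    {"jaw": 9.1, "tx": 0, "ty": 1, "tz": 0, "wx": 0, "wy": 0, "wz": 0},
    {"jaw": 9.1, "tx": 0, "ty": 0, "tz": 0, "wx": 0, "wy": 0, "wz": 0},
  ],
)

```text
clock: 26.8
tcp_pos: [0.4262, 0.3943, 0.1651]
orientation: [-0.0, 0.111, 0.994, 0.0]
contact_force: [-0.2, -1.1, 0.1]
opening: 0.993
gripper_force: 0.0
```

```bash
python3 - <<'E'
from h import *
f=grab('side'); t=grab('top'); cv2.imwrite('pics/s7.png',np.hstack([cv2.resize(f['frame'][90:290,150:350],(400,400),interpolation=3),cv2.resize(t['frame'][60:260,130:330],(400,400),interpolation=3)])[...,::-1])
E
```

```text
(no output)
```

View pics/s7.png

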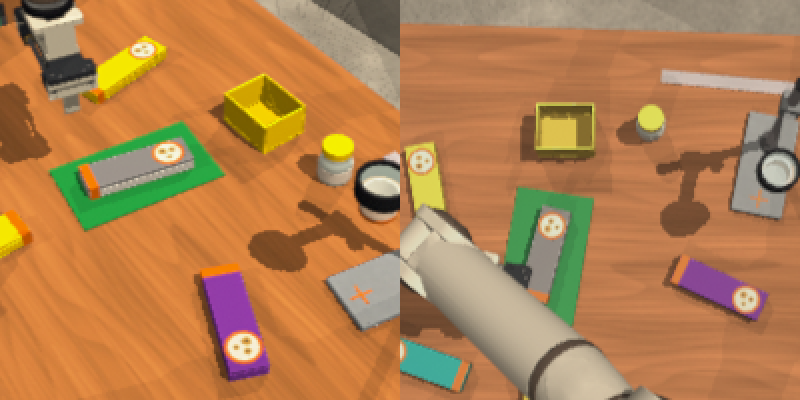

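The dish lies centred and flat on the mat (ring (168,152), band (90,180)), released, and the gripper is clear of everything.

```bash
python3 -c "
from station import manip
print(manip.job_done())"
```

```text
the job is handed in; nothing more can be done
None
```

I held the dish level under the lens at about half sleeve travel (4.0 N push) for over 2.5 s, then set it down centred and flat on the green mat, let go, and handed the job in at about 27 s; the hand-in returned no verdict.

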